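# Make up the setting and soldering trays at a jeweller's bench

### The job

Make up two job trays from the things on the bench. In the long narrow tray, for stone setting, lay the wooden ring clamp flat in the long bay and stand the taller, slimmer of the two steel cone mandrels upright in the short bay; in the broad tray, for soldering, put the off-white soldering block flat in one bay and the white porcelain dish, open side up, in the other. Everything must sit on the floor of its bay; leave the short mandrel, the brass dapping block and the bur stand where they are.

Things in the scene. Friction and masses are not known exactly. Their poses are not given: they have to be found in the camera images.
- narrow_tray: Stone-setting tray: blue-grey, long, narrow, open, 223 x 64 x 14 mm. Fixed. Floor 4 mm, walls and cross divider 5 mm thick, tops 14 mm above bench. Origin: centre of underside, at bench height; x along length, z up. Long bay: x -106.5 to +41.5 mm (centre -32.5); short bay: x +46.5 to +106.5 mm (centre +76.5); both 54 mm wide, centred on y = 0.
- broad_tray: Soldering tray: blue-grey, shorter and broader, open, 175 x 104 x 14 mm. Fixed. Floor 4 mm, walls and cross divider 5 mm thick, tops 14 mm above bench. Origin: centre of underside, at bench height; x along length, z up. Two equal bays, each 80 mm along x and 94 mm along y, centres at x = -42.5 and +42.5 mm, y = 0.
- ring_clamp: Wooden ring clamp: pale wooden bar of two jaws side by side with grey leather ends and a steel band round the middle, 120 x 26 x 26 mm, about 90 g, lying on the bench. Origin: centre of its underside; x along its length, z up. Pinch it across the 26 mm width at the middle (steel band 27 mm).
- solder_block: Soldering block: off-white fired brick with scorch marks, 70 x 45 x 28 mm, about 100 g, lying flat. Origin: centre of its underside; x along the 70 mm, y along the 45 mm, z up.
- dish: Small round white porcelain flux dish, open upwards, 54 mm outside diameter, 28 mm high, straight upright wall 4 mm thick, about 80 g. Origin: centre of its underside, z up.
- tall_cone: Tall slim steel bezel mandrel standing upright, 72 mm high: round foot 36 mm across and 8 mm high, then a cone from 24 mm diameter at 10 mm height to 14 mm diameter at the top; about 200 g. Origin: centre of its underside, z up.
- short_cone: Short stout steel bezel mandrel standing upright, 38 mm high: round foot 44 mm across and 8 mm high, then a cone from 40 mm diameter to 32 mm at the top. Not wanted; stays where it is. Origin: centre of its underside, z up.
- dapping_block: Brass dapping block: 45 mm cube with round dark hollows in its faces. Not wanted; stays where it is. Origin: centre of its underside, z up.
- bur_stand: Dark wooden bur stand, 60 x 160 x 28 mm, with two rows of little burs sticking up to about 70 mm, on the far side of the work. Not wanted; stays where it is. Origin: centre of its underside, y along its length, z up.
Mind the look-alikes: they are no part of the job. What is shaped like the narrow_tray but pink or red is not meant.

How it is judged:
At the end, for the whole second after the job is handed in: From bay centre, along tray axes: clamp within 20 mm (long bay), tall mandrel 16 mm (short bay); block and dish in different bays of the broad tray within 28 mm (x), 35 mm (y). Each underside 1 to 8 mm above the bench, within 0.12 rad of upright, at rest (x of ring_clamp in the frame of narrow_tray between -0.0525 and -0.0125 m and y of ring_clamp in the frame of narrow_tray between -0.02 and 0.02 m and z of ring_clamp in the frame of narrow_tray between 0.001 and 0.008 m and angle between each of ring_clamp, tall_cone, solder_block, dish's own z axis and vertical below 0.12 rad and linear speed of each of ring_clamp, tall_cone, solder_block, dish below 0.02 m/s and angular speed of each of ring_clamp, tall_cone, solder_block, dish below 0.3 rad/s and x of tall_cone in the frame of narrow_tray between 0.0605 and 0.0925 m and y of tall_cone in the frame of narrow_tray between -0.016 and 0.016 m and z of tall_cone in the frame of narrow_tray between 0.001 and 0.008 m and z of solder_block in the frame of broad_tray between 0.001 and 0.008 m and z of dish in the frame of broad_tray between 0.001 and 0.008 m and ((x of solder_block in the frame of broad_tray between -0.0705 and -0.0145 m and y of solder_block in the frame of broad_tray between -0.035 and 0.035 m and x of dish in the frame of broad_tray between 0.0145 and 0.0705 m and y of dish in the frame of broad_tray between -0.035 and 0.035 m) or (x of dish in the frame of broad_tray between -0.0705 and -0.0145 m and y of dish in the frame of broad_tray between -0.035 and 0.035 m and x of solder_block in the frame of broad_tray between 0.0145 and 0.0705 m and y of solder_block in the frame of broad_tray between -0.035 and 0.035 m))); the robot touches nothing.
It fails at once if the short mandrel was moved more than 25 mm or tipped over (distance of short_cone from where it was at the start of the episode above 0.025 m or angle between short_cone's own z axis and vertical above 0.4 rad).
It fails at once if the dapping block was moved more than 25 mm or tipped over (distance of dapping_block from where it was at the start of the episode above 0.025 m or angle between dapping_block's own z axis and vertical above 0.4 rad).
It fails at once if the bur stand was moved more than 25 mm or tipped over (distance of bur_stand from where it was at the start of the episode above 0.025 m or angle between bur_stand's own z axis and vertical above 0.4 rad).
It also fails if it takes over 106 s, if anything falls off the work surface, if the arm or the gripper's body presses on something with over 40 N, if the wrist force passes 120 N, or if a joint passes its speed limit or range.

### The arm

A 7-joint arm with a two-finger parallel gripper is mounted at the origin on the work surface. World frame = base frame: x ahead of the robot, y to its left, z up, the work surface at z = 0. Lengths are in m, angles in rad, forces in N, time in s.
With the tool pointing down it reaches from about 0.4 to 0.85 m from the base axis. Payload 10.4 kg.
Tool frame: the origin (TCP) lies between the finger pads; the fingertips stand 19 mm ahead of it and the grasp point (between the pads) is the TCP (manip.tip_reach is the z of the fingertips in the tool frame, in m); z points along the fingers, y is the direction in which the jaws open and shut (so a half turn about z gives the same grasp; the last joint's range is limited). The gripper opens to 85 mm and grips with 20 to 120 N. Pads are 22 mm wide; open, the fingers measure 114 mm over their backs; the gripper's body (76 mm by 85 mm) begins 54 mm behind the grasp point. The pads swing forward as they close: fully open they stand 13 mm farther back than shut.
Start: joints at [1.136, 0.332, -0.065, 1.46, 0.022, 1.35, -0.088], TCP at [0.25, -0.573, 0.25] pointing down, gripper open.
Joint ranges: [-2.6, 2.6], [-0.5, 2.12], [-1.47, 1.34], [0.16, 2.42], [-1.27, 4.41], [0.06, 2.06], [-2.6, 2.6]. Speed limits (rad/s): [2.22, 2.22, 2.79, 2.79, 3.14, 3.14, 3.14].

### API

Orientations are given as a unit quaternion [x, y, z, w].
In Python, from workcell import sensors, cams, manip gives the robot as it stands.
- The arm moves only by the shell command python3 -m jog 'ROWS' [FORCE]. ROWS is JSON, a list of rows, each a list of 3 entries, a list of its own where there are three numbers: the shift along the world's x, y, z in m, then the turn, a rotation vector about the world's x, y, z in rad, then the opening in per cent of the stroke, from 0 (shut) to 100 (fully open). In form: [[[dx, dy, dz], [wx, wy, wz], grip], ...]. A call has 1 to 5 rows; each row shifts and turns the pose as measured when the row begins; what a row does not reach is not made up. A row lasts 1/8 s, in which the tool goes at most 62.5 mm and 10.7 degrees, less where a joint would pass 70% of its speed; a pose out of reach is approached as far as the arm can. A call with a gripper value outside its range is refused whole. The fingers move at their own pace and stop on an object; FORCE is the grip in N (left out, the last holds). Time passes only in rows, so rows that do not move let the fingers close. It gives the time, the measured TCP pose, the force and the opening at its end, in the units of the state.
- sensors.get_obs(): the state, without advancing time (a new reading comes with each control period).
- cams.camera(name): name is "scene" or "top"; returns (picture, depth): 480x640x3 uint8, red, green, blue; 480x640 float32, m along the optical axis (not along the pixel's ray), 0 where there is no reading.
- cams.camera_model(name): a dict with "intrinsics" (3x3 intrinsics, pixels), "k1" (the pictures are not rectified: a ray, as slopes to the right and down, at radius r is drawn at 1 + k1 r^2 times it, then the intrinsics apply), "view" (4x4, takes a point from world to camera coordinates). Camera axes: x right, y down, z forward; pixel columns grow to the right and rows downward; lengths in m; the calibration is good to about 2 mm. A picture is of the moment at which its call begins. camera_model takes no time and is no camera call.
- manip.hand_in(): hands the job in, once; it reports no verdict.
The state is a dict: "clock": time; "joint_pos": joint angles; "joint_velocities": joint speeds; "tau": joint torques, N m; "position": TCP position; "ee_rot": TCP orientation; "ft_force": force on the tool from outside, world axes, zero at the start; "torque": the same for the moment, N m; "grip_width": opening from 0.0 (shut) to 1.0 (fully open).
Only numpy, scipy, OpenCV 4.12 (cv2) and the standard library are available. Lean on these libraries where they do the work, as an engineer would, in place of code of your own. Each camera call takes 0.05 s, during which the arm holds its last target.

## Working session

There is one attempt and no reset: what is moved stays moved. The work goes in short steps, Python scripts to look and compute and a shell command to move; the robot and the scene stay as the last step left them, time stands still between calls to the robot, and variables do not carry over. Pictures are saved under pics/ and viewed, and the job is handed in when it is done.

```bash
ls; mkdir -p pics; python3 - <<'E'
from workcell import sensors,cams,manip
import cv2,numpy as np
o=sensors.get_obs();print(o)
for n in("scene","top"):
    p,d=cams.camera(n);cv2.imwrite(f"pics/{n}0.png",p[:,:,::-1]);np.savez(f"{n}0.npz",p=p,d=d)
    m=cams.camera_model(n);print(n,m)
E
```

```text
pics
{'clock': 0.0, 'joint_pos': array([ 1.1364343 ,  0.33287186, -0.0647184 ,  1.46096375,  0.02160675,
        1.34992744, -0.08848429]), 'joint_velocities': array([-0.00092015, -0.0006772 , -0.000155  , -0.00142321,  0.00142032,
       -0.00025179,  0.00130436]), 'tau': array([-2.49640852e-04, -6.25434136e+01,  4.87953576e-02, -3.91598511e+01,
        1.60462072e-02,  9.99575568e-03,  2.95720679e-05]), 'position': array([ 0.2499962 , -0.57242244,  0.24950527]), 'ee_rot': array([ 9.78875263e-01,  2.04457027e-01, -1.85355900e-04, -7.13533840e-04]), 'ft_force': array([ 1.19655977,  0.24603962, -0.44399011]), 'torque': array([-0.03595662, -0.03097893, -0.00138044]), 'grip_width': 1.0010887945089553}
scene {'intrinsics': array([[484.97072009,   0.        , 310.97094839],
       [  0.        , 484.97072009, 235.66555625],
       [  0.        ,   0.        ,   1.        ]]), 'k1': -0.030333055082414316, 'view': array([[-0.03814478,  0.99918509, -0.01319594, -0.01698983],
       [ 0.70146098,  0.01736918, -0.71249618, -0.32402167],
       [-0.71168635, -0.03643445, -0.7015519 ,  1.31810742],
       [ 0.        ,  0.        ,  0.        ,  1.        ]])}
top {'intrinsics': array([[505.76236829,   0.        , 316.93481141],
       [  0.        , 505.76236829, 233.50297837],
       [  0.        ,   0.        ,   1.        ]]), 'k1': -0.11344363236378131, 'view': array([[ 0.01565019, -0.99979048, -0.01319369,  0.05731048],
       [-0.99163764, -0.01382933, -0.1283103 ,  0.52005881],
       [ 0.12810096,  0.01509144, -0.9916463 ,  1.19209871],
       [ 0.        ,  0.        ,  0.        ,  1.        ]])}
```

View pics/top0.png

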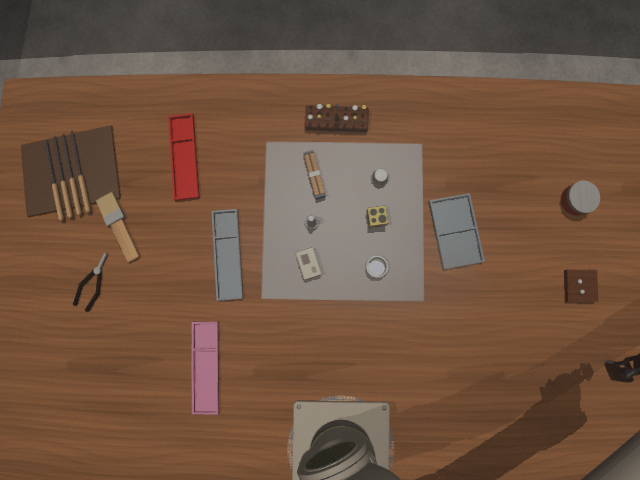

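View pics/scene0.png

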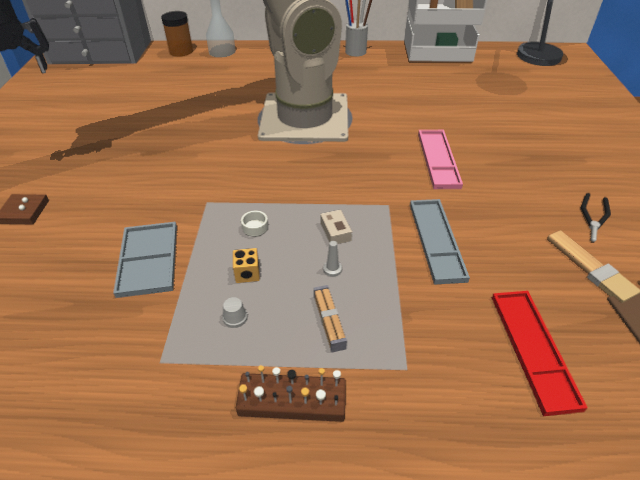

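The top view shows the clamp at (314,175), tall cone (311,222), block (308,264), dish (376,267), short cone (380,176), dapping block (377,216), narrow tray (227,255) and broad tray (456,231). The red tray and the pink tray are decoys. Next I measure positions.

```bash
cat > h.py <<'E'
import numpy as np,cv2
from workcell import cams
def cloud(n,d):
    m=cams.camera_model(n);K=m["intrinsics"];V=m["view"];k=m["k1"]
    v,u=np.mgrid[0:480,0:640]
    a=(u-K[0,2])/K[0,0];b=(v-K[1,2])/K[1,1]
    rd=np.hypot(a,b);r=rd.copy()
    for _ in range(20): r=rd/(1+k*r*r)
    s=np.where(rd>0,r/np.maximum(rd,1e-9),1)
    P=np.stack([a*s*d,b*s*d,d],-1)-V[:3,3]
    return P@V[:3,:3]   # R^T (p-t)
def ray(n,u,v,z):
    m=cams.camera_model(n);K=m["intrinsics"];V=m["view"];k=m["k1"]
    a=(u-K[0,2])/K[0,0];b=(v-K[1,2])/K[1,1];rd=np.hypot(a,b);r=rd
    for _ in range(20): r=rd/(1+k*r*r)
    s=r/rd if rd>0 else 1
    D=np.array([a*s,b*s,1])@V[:3,:3];C=-V[:3,3]@V[:3,:3]
    return C+D*(z-C[2])/D[2]
def pix(n,p):
    m=cams.camera_model(n);K=m["intrinsics"];V=m["view"];k=m["k1"]
    c=V[:3,:3]@np.asarray(p)+V[:3,3];a,b=c[:2]/c[2];f=1+k*(a*a+b*b)
    return K[0,0]*a*f+K[0,2],K[1,1]*b*f+K[1,2]
def blob(n,box,d,zlo,zhi,lab):
    W=cloud(n,d);u0,v0,u1,v1=box
    w=W[v0:v1,u0:u1].reshape(-1,3);dd=d[v0:v1,u0:u1].ravel()
    w=w[(dd>0)&(w[:,2]>zlo)&(w[:,2]<zhi)]
    if len(w)<5: print(lab,"few",len(w));return
    r=cv2.minAreaRect((w[:,:2]*1000).astype(np.float32))
    print(lab,len(w),"med",w.mean(0).round(4),"rect c",np.round(r[0],1),"size",np.round(r[1],1),"ang",round(r[2],1),"zmax",w[:,2].max().round(4))
E
python3 - <<'E'
from h import *
d=np.load("top0.npz")["d"];s=np.load("scene0.npz")["d"]
W=cloud("top",d)
print("bench z",[W[v,u,2].round(4) for v,u in((200,350),(250,330),(350,300),(240,190))])
blob("top",(295,140,335,205),d,.015,.04,"clamp")
blob("top",(295,205,330,235),d,.012,.09,"tall>12")
blob("top",(295,205,330,235),d,.055,.09,"tall top")
blob("top",(290,242,330,285),d,.02,.04,"block")
blob("top",(355,245,400,290),d,.02,.04,"dish rim")
blob("top",(365,160,395,195),d,.03,.05,"short")
blob("top",(360,198,395,235),d,.038,.055,"dap")
blob("top",(200,200,250,305),d,.009,.03,"narrow")
blob("top",(425,185,490,275),d,.009,.03,"broad")
blob("top",(295,90,380,140),d,.02,.09,"bur")
W=cloud("scene",s)
print("bench z",[W[v,u,2].round(4) for v,u in((300,280),(250,300),(400,500))])
blob("scene",(305,280,355,355),s,.015,.04,"clamp")
blob("scene",(315,235,350,280),s,.055,.09,"tall top")
blob("scene",(315,205,360,250),s,.02,.04,"block")
blob("scene",(235,205,275,240),s,.02,.04,"dish")
blob("scene",(405,190,475,290),s,.009,.03,"narrow")
blob("scene",(105,215,185,300),s,.009,.03,"broad")
p=np.load("top0.npz")["p"][:,:,::-1]
cv2.imwrite("pics/crop0.png",cv2.resize(p[140:305,200:490],None,fx=2.7,fy=2.7,interpolation=2))
E
```

```text
bench z [np.float64(-0.0018), np.float64(-0.0043), np.float64(-0.0046), np.float64(0.0004)]
clamp 487 med [0.6702 0.076  0.0238] rect c [671.3  76.3] size [121.9  26.9] ang 16.3 zmax 0.0308
tall>12 82 med [0.5468 0.08   0.0478] rect c [548.9  81.7] size [23.2 23.6] ang 59.4 zmax 0.0747
tall top 38 med [0.5491 0.0802 0.0683] rect c [549.6  80.3] size [12.1 13.3] ang 88.5 zmax 0.0747
block 529 med [0.4477 0.0865 0.0262] rect c [447.7  86.4] size [69.4 44.6] ang 19.4 zmax 0.0347
dish rim 120 med [ 0.4419 -0.0802  0.0256] rect c [441.8 -80.4] size [51.3 51.5] ang 0.1 zmax 0.0334
short 138 med [ 0.6664 -0.0884  0.0355] rect c [666.1 -87.9] size [32.8 30.1] ang 0.3 zmax 0.042
dap 334 med [ 0.5641 -0.0799  0.0432] rect c [564.1 -80.4] size [44.7 45.1] ang 8.3 zmax 0.0489
narrow 502 med [0.4692 0.2891 0.0124] rect c [468.2 288.1] size [224.5  65.9] ang 5.4 zmax 0.0203
broad 520 med [ 0.537  -0.2799  0.0125] rect c [ 534.7 -281.5] size [177.3 106.4] ang 10.4 zmax 0.0207
bur 1449 med [0.816  0.0198 0.0307] rect c [817.3  20. ] size [158.4  62.8] ang 88.6 zmax 0.0714
bench z [np.float64(-0.0003), np.float64(0.0014), np.float64(0.0001)]
clamp 993 med [0.677  0.0735 0.0244] rect c [671.8  72.7] size [122.8  27.1] ang 16.0 zmax 0.0288
tall top 92 med [0.5547 0.0774 0.0659] rect c [552.7  76.8] size [14.4 14.2] ang 21.0 zmax 0.0735
block 594 med [0.4525 0.0832 0.0272] rect c [449.4  83.1] size [74.4 45.2] ang 18.7 zmax 0.0314
dish 209 med [ 0.4439 -0.0823  0.0254] rect c [443.8 -82.8] size [52.4 51. ] ang 39.6 zmax 0.0301
narrow 848 med [0.485  0.2884 0.0129] rect c [468.3 286.8] size [226.9  66. ] ang 5.7 zmax 0.0171
broad 942 med [ 0.5409 -0.2821  0.0127] rect c [ 535.1 -283.3] size [179.9 106.6] ang 11.3 zmax 0.0172
```

View pics/crop0.png

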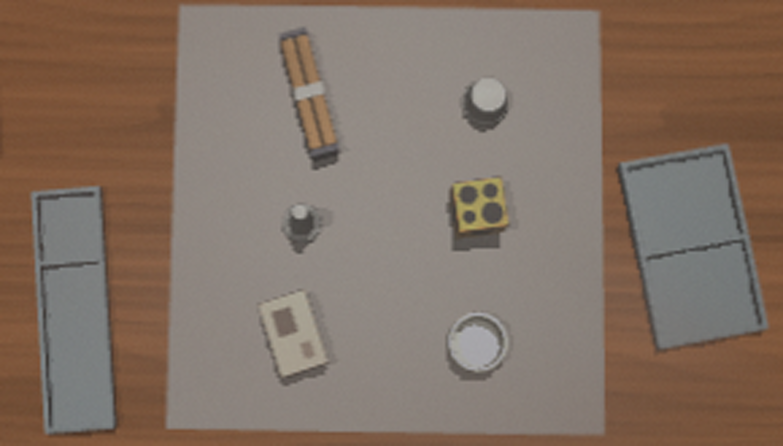

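```bash
python3 -c "
from workcell import manip;print(manip.tip_reach)"
python3 -m jog '[[[0.032,0.049,0],[0,0,-0.03],100],[[0.032,0.049,0],[0,0,-0.03],100],[[0.032,0.049,0],[0,0,-0.03],100],[[0.032,0.049,0],[0,0,-0.03],100],[[0.032,0.049,0],[0,0,0],100]]' 40
```

```text
0.019
clock: 0.72
position: [0.4091, -0.3229, 0.247]
ee_rot: [0.99, 0.139, -0.002, -0.002]
ft_force: [-0.1, 0.5, 0.8]
grip_width: 1.005
```

```bash
python3 -m jog '[[[0.032,0.049,0],[0,0,0],100],[[0.032,0.049,0],[0,0,0],100],[[0.032,0.049,0],[0,0,0],100],[[0.032,0.049,0],[0,0,0],100],[[0.032,0.049,0],[0,0,0],100]]'
```

```text
clock: 1.35
position: [0.5721, -0.0695, 0.2463]
ee_rot: [0.99, 0.138, -0.002, -0.001]
ft_force: [0.8, -0.4, 0.5]
grip_width: 0.998
```

```bash
python3 -m jog '[[[0.033,0.048,0],[0,0,0],100],[[0.033,0.048,0],[0,0,0],100],[[0.033,0.048,0],[0,0,0],100],[[0,0,-0.04],[0,0,0],100],[[0,0,-0.04],[0,0,0],100]]'
```

```text
clock: 1.98
position: [0.6755, 0.0861, 0.165]
ee_rot: [0.99, 0.141, -0.001, -0.003]
ft_force: [-0.2, -0.9, -0.2]
grip_width: 1.002
```

```bash
python3 -m jog '[[[-0.002,-0.006,-0.04],[0,0,0],100],[[-0.002,-0.005,-0.04],[0,0,0],100],[[0,0,-0.02],[0,0,0],100],[[0,0,0],[0,0,0],100],[[0,0,0],[0,0,0],100]]'; python3 - <<'E'
from h import *
for n in("scene","top"):
    p,d=cams.camera(n);cv2.imwrite(f"pics/{n}1.png",cv2.resize(p[120:380,200:520,::-1] if n=="scene" else p[120:320,220:460,::-1],None,fx=2.2,fy=2.2))
E
```

```text
clock: 2.6
position: [0.6697, 0.0758, 0.0591]
ee_rot: [0.99, 0.142, -0.003, -0.003]
ft_force: [0.2, -0.1, -0.1]
grip_width: 0.999
```

View pics/scene1.png

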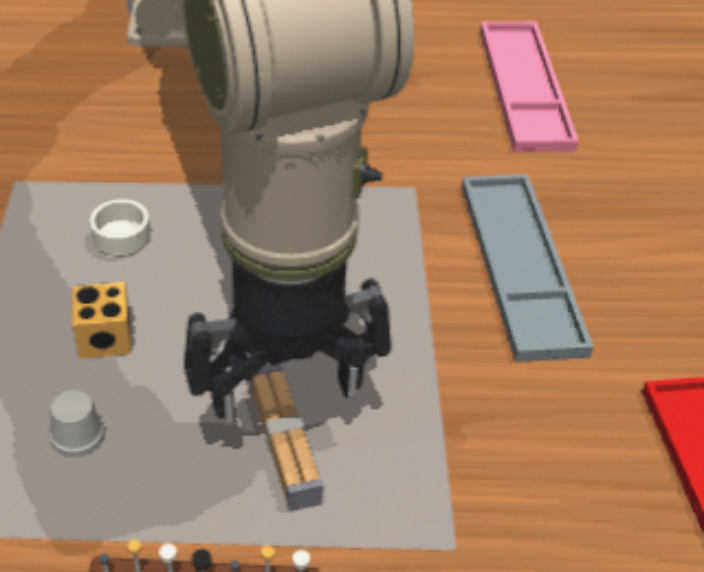

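View pics/top1.png

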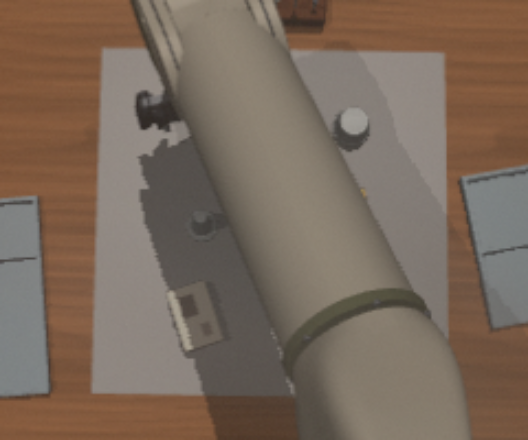

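The fingers straddle the clamp at its steel band. I descend and close.

```bash
python3 -m jog '[[[0.001,-0.001,-0.016],[0,0,0],100],[[0,0,-0.015],[0,0,0],100],[[0,0,0],[0,0,0],30],[[0,0,0],[0,0,0],0],[[0,0,0],[0,0,0],0]]' 50; python3 -m jog '[[[0,0,0],[0,0,0],0],[[0,0,0],[0,0,0],0]]'
```

```text
clock: 3.32
position: [0.6716, 0.075, 0.0275]
ee_rot: [0.99, 0.142, -0.002, -0.003]
ft_force: [0.4, -0.5, -0.5]
grip_width: 0.379
clock: 3.58
position: [0.6719, 0.075, 0.0282]
ee_rot: [0.99, 0.142, -0.001, -0.003]
ft_force: [0.3, 0.9, -0.7]
grip_width: 0.293
```

```bash
python3 -m jog '[[[0,0,0],[0,0,0],0],[[0,0,0],[0,0,0],0],[[0,0,0.02],[0,0,0],0],[[0,0,0.05],[0,0,0],0],[[0,0,0.05],[0,0,0],0]]'
```

```text
clock: 4.2
position: [0.6692, 0.0746, 0.1496]
ee_rot: [0.99, 0.142, -0.005, -0.004]
ft_force: [1.1, -0.3, -1.4]
grip_width: 0.292
```

```bash
python3 -m jog '[[[-0.039,0.035,0],[0,0,-0.06],0],[[-0.039,0.035,0],[0,0,-0.06],0],[[-0.039,0.035,0],[0,0,-0.06],0],[[-0.039,0.035,0],[0,0,0],0],[[-0.039,0.035,0],[0,0,0],0]]'; python3 -m jog '[[[-0.02,0.02,0],[0,0,0],0],[[0,0,0],[0,0,0],0]]'
```

```text
clock: 4.82
position: [0.4744, 0.2523, 0.1631]
ee_rot: [0.999, 0.046, 0.005, -0.004]
ft_force: [0.7, 1.6, -1.9]
grip_width: 0.291
clock: 5.08
position: [0.4507, 0.2769, 0.1666]
ee_rot: [0.999, 0.05, 0.007, -0.005]
ft_force: [-0.6, 0.8, -0.9]
grip_width: 0.291
```

```bash
python3 -m jog '[[[-0.014,0.007,-0.04],[-0.01,0.014,0],0],[[0,0,-0.04],[0,0,0],0],[[0,0,0],[0,0,0],0],[[0,0,0],[0,0,0],0]]'; python3 - <<'E'
from h import *
for n in("scene","top"):
    p,d=cams.camera(n);np.savez(f"{n}2.npz",p=p,d=d);cv2.imwrite(f"pics/{n}2.png",p[:,:,::-1])
E
```

```text
clock: 5.58
position: [0.4409, 0.2832, 0.0905]
ee_rot: [0.999, 0.048, 0.003, -0.001]
ft_force: [0.4, 0.3, -0.7]
grip_width: 0.29
```

View pics/scene2.png

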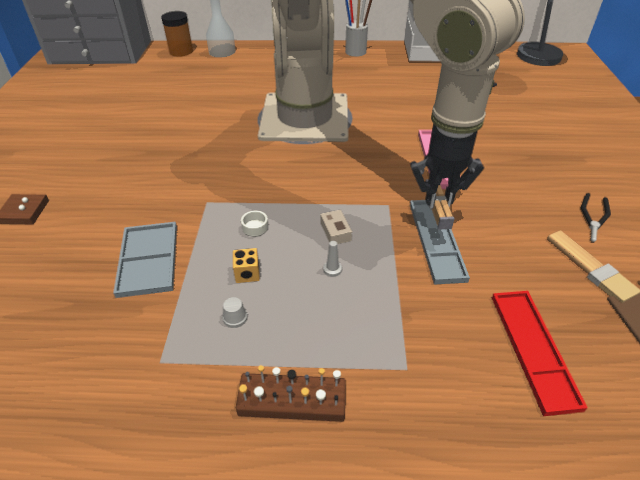

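View pics/top2.png

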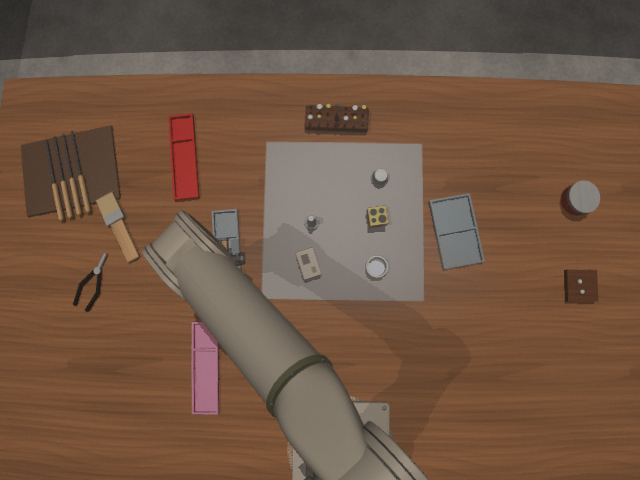

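```bash
python3 -m jog '[[[-0.004,0.001,-0.025],[0,0,0],0],[[0,0,-0.02],[0,0,0],0],[[0,0,-0.005],[0,0,0],0],[[0,0,0],[0,0,0],0]]';python3 -m jog '[[[0,0,-0.003],[0,0,0],0],[[0,0,0],[0,0,0],0]]'
```

```text
clock: 6.18
position: [0.44, 0.2848, 0.0429]
ee_rot: [0.999, 0.047, 0.006, -0.002]
ft_force: [0.3, 0.8, -1.1]
grip_width: 0.288
clock: 6.42
position: [0.4407, 0.2851, 0.0407]
ee_rot: [0.999, 0.047, 0.007, -0.002]
ft_force: [0.0, -1.0, -1.0]
grip_width: 0.29
```

```bash
python3 -m jog '[[[-0.005,-0.001,-0.003],[-0.003,0.012,0],0],[[0,0,-0.002],[0,0,0],0],[[0,0,0],[0,0,0],0]]';python3 -m jog '[[[0,0,-0.002],[0,0,0],0],[[0,0,0],[0,0,0],0]]'
```

```text
clock: 6.8
position: [0.4355, 0.2842, 0.0359]
ee_rot: [0.999, 0.047, 0.001, -0.001]
ft_force: [0.4, 0.8, -1.2]
grip_width: 0.292
clock: 7.05
position: [0.4356, 0.2842, 0.0337]
ee_rot: [0.999, 0.047, 0.001, -0.001]
ft_force: [-0.6, 0.6, -1.3]
grip_width: 0.288
```

```bash
python3 -m jog '[[[0,0,-0.001],[0,0,0],0],[[0,0,0],[0,0,0],0]]';python3 -m jog '[[[0,0,-0.001],[0,0,0],0],[[0,0,0],[0,0,0],0]]'
```

```text
clock: 7.3
position: [0.4357, 0.2843, 0.0329]
ee_rot: [0.999, 0.047, 0.001, -0.001]
ft_force: [-0.3, -0.1, 0.9]
grip_width: 0.289
clock: 7.55
position: [0.4357, 0.2843, 0.033]
ee_rot: [0.999, 0.047, 0.001, -0.0]
ft_force: [-1.3, -0.8, 0.1]
grip_width: 0.29
```

```bash
python3 -m jog '[[[0,0,0],[0,0,0],37],[[0,0,0],[0,0,0],37],[[0,0,0.005],[0,0,0],40],[[0,0,0.02],[0,0,0],60],[[0,0,0.05],[0,0,0],100]]'; python3 -m jog '[[[0.02,-0.03,0.04],[0,0,0],100],[[0.03,-0.05,0],[0,0,0],100],[[0.03,-0.05,0],[0,0,0],100],[[0.02,-0.05,0],[0,0,0],100]]'
```

```text
clock: 8.18
position: [0.434, 0.2834, 0.1083]
ee_rot: [0.999, 0.048, -0.002, 0.0]
ft_force: [1.9, 0.1, 0.1]
grip_width: 0.791
clock: 8.68
position: [0.537, 0.1054, 0.1612]
ee_rot: [0.999, 0.053, 0.005, -0.003]
ft_force: [0.6, 0.8, 0.0]
grip_width: 0.999
```

```bash
python3 -m jog '[[[0.012,-0.022,-0.01],[-0.005,0.01,0],100],[[0,0,0],[0,0,0],100],[[0,0,0],[0,0,0],100]]'; python3 - <<'E'
from h import *
for n in("scene","top"):
    p,d=cams.camera(n);np.savez(f"{n}3.npz",p=p,d=d);
    q=p[190:320,160:360] if n=="top" else p[150:350,230:490]
    cv2.imwrite(f"pics/{n}3.png",cv2.resize(q[:,:,::-1],None,fx=3,fy=3))
    blob(n,(200,200,250,305) if n=="top" else (405,190,475,290),d,.022,.045,"clamp in tray")
E
```

```text
clock: 9.05
position: [0.551, 0.079, 0.1553]
ee_rot: [0.999, 0.05, 0.002, -0.0]
ft_force: [-0.3, 0.7, 0.1]
grip_width: 0.996
clamp in tray 618 med [0.4414 0.2818 0.0295] rect c [435.8 282.2] size [124.2  27.8] ang 4.8 zmax 0.0337
clamp in tray 531 med [0.4344 0.2836 0.0284] rect c [435.2 284.1] size [120.9  27.6] ang 5.1 zmax 0.0363
```

View pics/scene3.png

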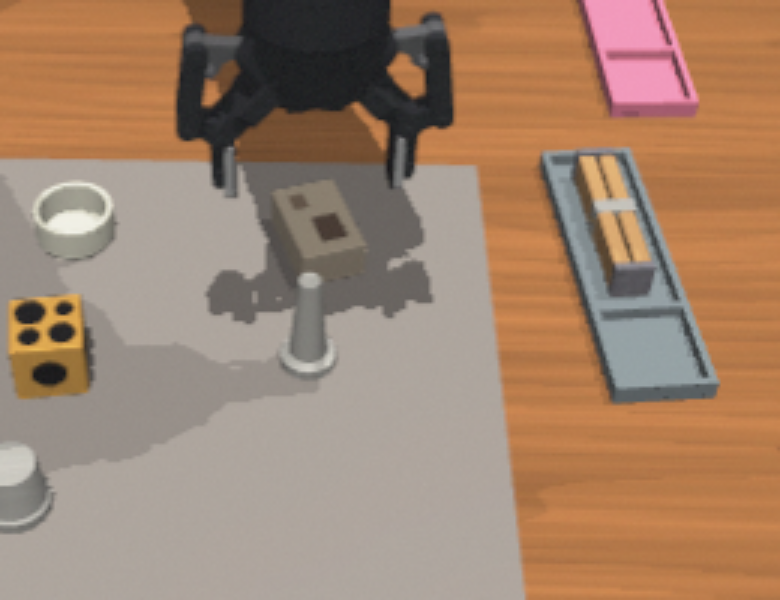

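View pics/top3.png

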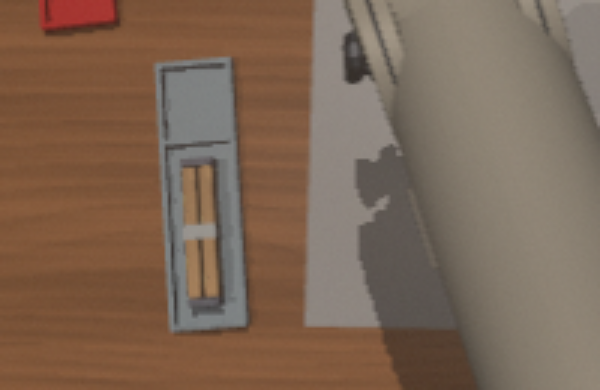

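```bash
python3 -m jog '[[[0,0,-0.04],[0,0,0],100],[[0,0,-0.04],[0,0,0],100],[[0,0,-0.02],[0,0,0],100],[[0,0,0],[0,0,0],100]]'
```

```text
clock: 9.65
position: [0.5502, 0.0845, 0.0551]
ee_rot: [0.999, 0.054, 0.004, -0.001]
ft_force: [0.1, 0.3, 0.0]
grip_width: 0.998
```

```bash
python3 -m jog '[[[0.001,-0.006,-0.01],[0,0.006,0],100],[[0,0,-0.011],[0,0,0],100],[[0,0,0],[0,0,0],100],[[0,0,0],[0,0,0],40]]'
```

```text
clock: 10.15
position: [0.5526, 0.0793, 0.0356]
ee_rot: [0.999, 0.055, 0.003, -0.001]
ft_force: [0.5, 0.1, 0.5]
grip_width: 0.817
```

```bash
python3 -m jog '[[[-0.001,0,-0.002],[0,0,0],0],[[0,0,0],[0,0,0],0],[[0,0,0],[0,0,0],0],[[0,0,0],[0,0,0],0],[[0,0,0],[0,0,0],0]]' 50;  python3 -m jog '[[[0,0,0],[0,0,0],0],[[0,0,0],[0,0,0],0]]'
```

```text
clock: 10.78
position: [0.552, 0.0794, 0.0345]
ee_rot: [0.999, 0.055, 0.003, -0.001]
ft_force: [-0.2, 0.4, -0.4]
grip_width: 0.234
clock: 11.02
position: [0.5519, 0.0794, 0.0344]
ee_rot: [0.998, 0.055, 0.003, -0.001]
ft_force: [0.0, 0.3, 0.6]
grip_width: 0.231
```

```bash
python3 - <<'E'
from h import *
p,d=cams.camera("scene");cv2.imwrite("pics/s4.png",cv2.resize(p[150:350,230:490,::-1],None,fx=3,fy=3))
E
```

```text
(no output)
```

View pics/s4.png

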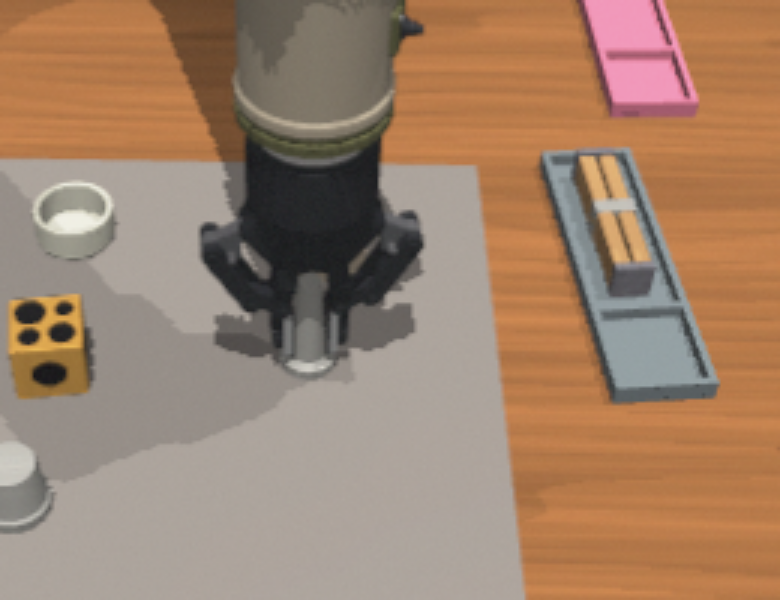

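The cone is gripped upright just above its foot. I lift it.

```bash
python3 -m jog '[[[0,0,0.01],[0,0,0],0],[[0,0,0.03],[0,0,0],0],[[0,0,0.03],[0,0,0],0],[[0,0,0.02],[0,0,0],0],[[0,0,0],[0,0,0],0]]' 70
python3 -m jog '[[[0,0.045,0],[0,0,0],0],[[0,0.045,0],[0,0,0],0],[[-0.002,0.045,0],[0,0,0],0],[[-0.002,0.045,0],[0,0,0],0],[[0,0.02,0],[0,0,0],0]]'
```

```text
clock: 11.7
position: [0.5511, 0.0795, 0.1284]
ee_rot: [0.998, 0.055, 0.003, -0.001]
ft_force: [0.2, -0.0, -1.9]
grip_width: 0.223
clock: 12.32
position: [0.5449, 0.2811, 0.1239]
ee_rot: [0.999, 0.052, 0.0, 0.0]
ft_force: [0.7, -0.0, -2.1]
grip_width: 0.224
```

```bash
python3 -m jog '[[[0,0.010,-0.03],[0,0,0],0],[[0,0,-0.03],[0,0,0],0],[[0,0,0],[0,0,0],0],[[0,0,0],[0,0,0],0]]';python3 - <<'E'
from h import *
p,d=cams.camera("scene");cv2.imwrite("pics/s5.png",cv2.resize(p[150:350,330:590,::-1],None,fx=3,fy=3))
E
```

```text
clock: 12.82
position: [0.5445, 0.2913, 0.061]
ee_rot: [0.999, 0.052, -0.001, 0.001]
ft_force: [0.4, -0.1, -1.4]
grip_width: 0.223
```

View pics/s5.png

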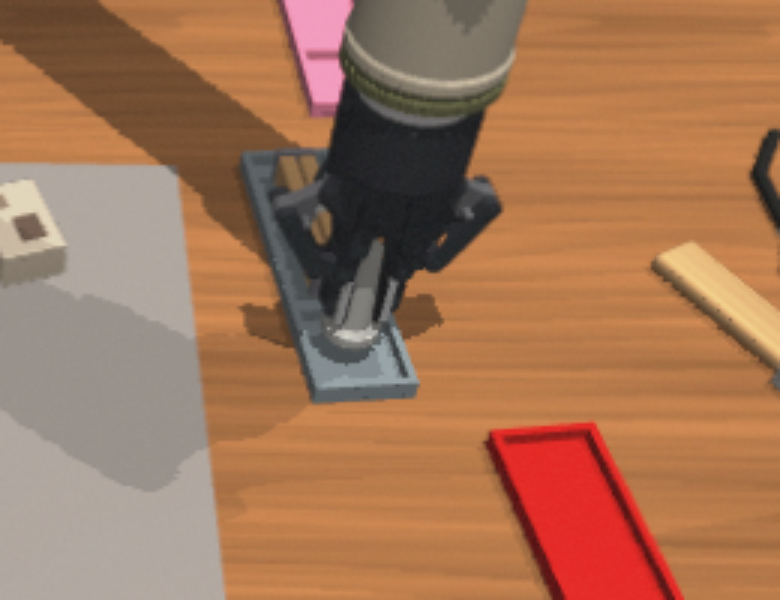

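```bash
python3 -m jog '[[[0,0.003,-0.015],[0,0,0],0],[[0,0,-0.003],[0,0,0],0],[[0,0,0],[0,0,0],0]]';python3 -m jog '[[[0,0,-0.002],[0,0,0],0],[[0,0,0],[0,0,0],0]]'
```

```text
clock: 13.25
position: [0.5456, 0.294, 0.0435]
ee_rot: [0.999, 0.052, 0.001, 0.001]
ft_force: [-0.4, -0.5, -2.1]
grip_width: 0.226
clock: 13.5
position: [0.5458, 0.2941, 0.0417]
ee_rot: [0.999, 0.052, 0.001, 0.0]
ft_force: [-0.2, -1.0, -2.3]
grip_width: 0.222
```

```bash
python3 -m jog '[[[0,0,-0.002],[0,0,0],0],[[0,0,0],[0,0,0],0]]';python3 -m jog '[[[0,0,-0.001],[0,0,0],0],[[0,0,0],[0,0,0],0]]';python3 -m jog '[[[0,0,-0.001],[0,0,0],0],[[0,0,0],[0,0,0],0]]'
```

```text
clock: 13.75
position: [0.5459, 0.2942, 0.0398]
ee_rot: [0.999, 0.052, 0.001, 0.0]
ft_force: [-0.1, -0.9, -2.4]
grip_width: 0.227
clock: 14.0
position: [0.5461, 0.2943, 0.0397]
ee_rot: [0.999, 0.052, 0.001, 0.0]
ft_force: [0.6, 0.4, -2.5]
grip_width: 0.223
clock: 14.25
position: [0.5462, 0.2944, 0.0397]
ee_rot: [0.999, 0.052, 0.001, 0.001]
ft_force: [-0.4, 0.2, -1.3]
grip_width: 0.227
```

```bash
python3 -m jog '[[[0,0,-0.002],[0,0,0],0],[[0,0,0],[0,0,0],0]]'
```

```text
clock: 14.5
position: [0.5464, 0.2946, 0.0398]
ee_rot: [0.999, 0.052, 0.002, 0.001]
ft_force: [0.3, -0.1, -2.1]
grip_width: 0.224
```

```bash
python3 -m jog '[[[0,0,-0.003],[0,0,0],0]]'
```

```text
clock: 14.62
position: [0.5468, 0.2948, 0.0393]
ee_rot: [0.999, 0.052, 0.002, 0.001]
ft_force: [-16.5, -11.0, 45.9]
grip_width: 0.224
```

```bash
python3 -m jog '[[[0,0,0.0005],[0,0,0],0],[[0,0,0],[0,0,0],28],[[0,0,0],[0,0,0],40],[[0,0,0],[0,0,0],60],[[0,0,0],[0,0,0],60]]'
```

```text
clock: 15.25
position: [0.547, 0.2949, 0.0393]
ee_rot: [0.999, 0.052, 0.003, 0.001]
ft_force: [-0.2, -0.8, 0.4]
grip_width: 0.6
```

Now up, and across to the block.

```bash
python3 -m jog '[[[0,0,0.03],[0,0,0],80],[[0,0,0.04],[0,0,0],100],[[0,0,0.04],[0,0,0],100],[[0,0,0],[0,0,0],100]]';python3 -m jog '[[[-0.02,-0.04,0],[0,0,0.06],100],[[-0.02,-0.04,0],[0,0,0.06],100],[[-0.02,-0.04,0],[0,0,0.06],100],[[-0.02,-0.04,0],[0,0,0.05],100],[[-0.015,-0.035,0],[0,0,0],100]]'
```

```text
clock: 15.75
position: [0.5462, 0.2946, 0.1515]
ee_rot: [0.999, 0.052, 0.002, 0.001]
ft_force: [-0.1, 0.6, 0.1]
grip_width: 1.0
clock: 16.38
position: [0.4466, 0.0962, 0.1477]
ee_rot: [0.985, 0.171, -0.0, -0.0]
ft_force: [0.6, -0.3, 0.3]
grip_width: 1.001
```

```bash
python3 - <<'E'
from h import *
for n in("scene","top"):
    p,d=cams.camera(n)
    q=p[190:320,160:360] if n=="top" else p[150:350,280:540]
    cv2.imwrite(f"pics/{n}6.png",cv2.resize(q[:,:,::-1],None,fx=3,fy=3))
    blob(n,(200,200,250,305) if n=="top" else (405,190,475,290),d,.055,.1,"cone in tray")
    blob(n,(200,200,250,305) if n=="top" else (405,190,475,290),d,.022,.035,"clamp in tray")
E
```

```text
cone in tray 116 med [0.55   0.292  0.0689] rect c [548.7 292.7] size [14.3 15.4] ang 14.6 zmax 0.0788
clamp in tray 684 med [0.452  0.2826 0.0295] rect c [466.  284.7] size [185.7  27.8] ang 4.4 zmax 0.0349
cone in tray 47 med [0.545  0.2933 0.0699] rect c [545.4 293.9] size [14.3 15.3] ang 41.5 zmax 0.0813
clamp in tray 550 med [0.438  0.2837 0.0285] rect c [464.4 286.5] size [179.4  27.5] ang 4.9 zmax 0.0349
```

View pics/scene6.png

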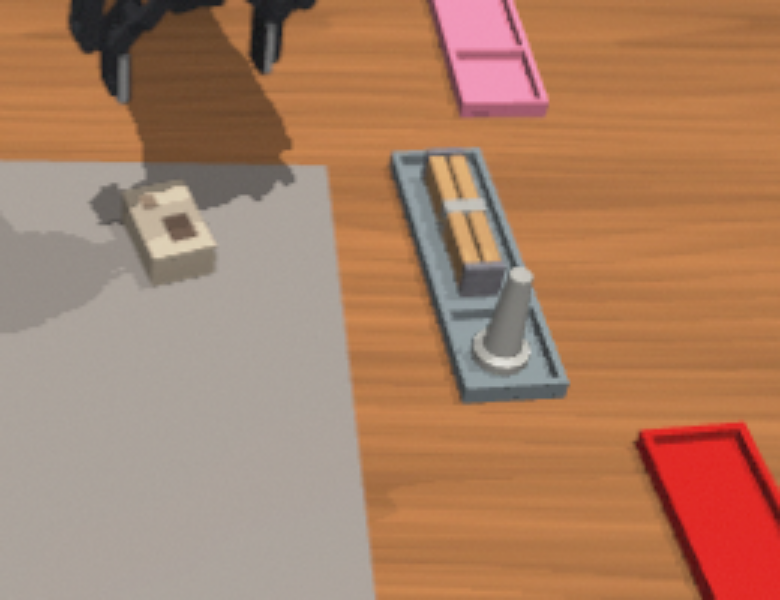

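View pics/top6.png

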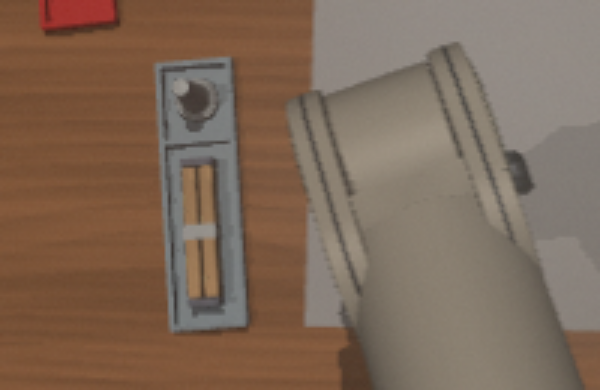

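```bash
python3 - <<'E'
from h import *
print(ray("scene",447,266.7,.012),ray("scene",280+520/3,150+274/3,.076))
print(ray("top",225.3,223.3,.012),ray("top",160+181/3,190+87/3,.076))
E
```

```text
[0.54985639 0.2935963  0.012     ] [0.54630048 0.29374608 0.076     ]
[0.54440916 0.2938698  0.012     ] [0.54510728 0.2933564  0.076     ]
```

Both views put the cone's foot and its top within about 4 mm of each other, so it stands upright in the short bay. Now the block.

```bash
python3 -m jog '[[[0.002,-0.011,-0.04],[0,0,-0.01],100],[[0,0,-0.04],[0,0,0],100],[[0,0,-0.01],[0,0,0],100],[[0,0,0],[0,0,0],100]]'
```

```text
clock: 16.98
position: [0.4487, 0.0829, 0.0555]
ee_rot: [0.987, 0.163, -0.0, 0.001]
ft_force: [-0.4, -0.3, -0.1]
grip_width: 1.0
```

```bash
python3 -m jog '[[[0,0.001,-0.014],[0,0,0],100],[[0,0,-0.013],[0,0,0],100],[[0,0,0],[0,0,0],40],[[0,0,0],[0,0,0],0],[[0,0,0],[0,0,0],0]]' 50;python3 -m jog '[[[0,0,0],[0,0,0],0],[[0,0,0],[0,0,0],0],[[0,0,0],[0,0,0],0]]'
```

```text
clock: 17.6
position: [0.4508, 0.0849, 0.0294]
ee_rot: [0.986, 0.164, 0.002, 0.001]
ft_force: [0.3, -0.2, -0.6]
grip_width: 0.516
clock: 17.98
position: [0.4508, 0.0847, 0.0297]
ee_rot: [0.987, 0.164, 0.002, 0.001]
ft_force: [0.4, 0.8, -1.3]
grip_width: 0.513
```

```bash
python3 -m jog '[[[0,0,0.01],[0,0,0],0],[[0,0,0.04],[0,0,0],0],[[0,0,0.04],[0,0,0],0],[[0.02,-0.04,0.03],[0,0,0],0],[[0.02,-0.05,0],[0,0,0],0]]';python3 -c "
from workcell import sensors;print(sensors.get_obs()['joint_pos'].round(2))"
```

```text
clock: 18.6
position: [0.4904, -0.0031, 0.1569]
ee_rot: [0.986, 0.168, 0.003, 0.001]
ft_force: [1.0, 0.0, -1.8]
grip_width: 0.516
[ 0.38  0.15 -0.5   1.91  0.08  1.1  -1.38]
```

```bash
python3 -m jog '[[[0.014,-0.04,0],[0,0,0.17],0],[[0.014,-0.04,0],[0,0,0.17],0],[[0.014,-0.04,0],[0,0,0.17],0],[[0.014,-0.04,0],[0,0,0.17],0],[[0.014,-0.04,0],[0,0,0.17],0]]';python3 -m jog '[[[0.01,-0.03,0],[0,0,0.17],0],[[0.006,-0.03,0],[0,0,0.17],0],[[0,0,0],[0,0,0.17],0],[[0,0,0],[0,0,0],0]]'
```

```text
clock: 19.23
position: [0.5629, -0.2099, 0.1618]
ee_rot: [0.821, 0.571, 0.006, 0.0]
ft_force: [0.3, 0.4, -0.7]
grip_width: 0.511
clock: 19.73
position: [0.5788, -0.2763, 0.1636]
ee_rot: [0.646, 0.763, 0.006, -0.001]
ft_force: [0.9, 0.4, -0.4]
grip_width: 0.512
```

```bash
python3 -m jog '[[[-0.001,0.001,-0.04],[-0.01,0.006,0.023],0],[[0,0,-0.04],[0,0,0],0],[[0,0,-0.01],[0,0,0],0],[[0,0,0],[0,0,0],0]]';python3 - <<'E'
from h import *
for n in("scene","top"):
    p,d=cams.camera(n)
    q=p[160:300,390:550] if n=="top" else p[150:350,50:310]
    cv2.imwrite(f"pics/{n}7.png",cv2.resize(q[:,:,::-1],None,fx=3,fy=3))
E
```

```text
clock: 20.23
position: [0.5786, -0.2746, 0.0751]
ee_rot: [0.642, 0.766, 0.001, 0.001]
ft_force: [0.5, 0.6, -0.7]
grip_width: 0.516
```

View pics/scene7.png

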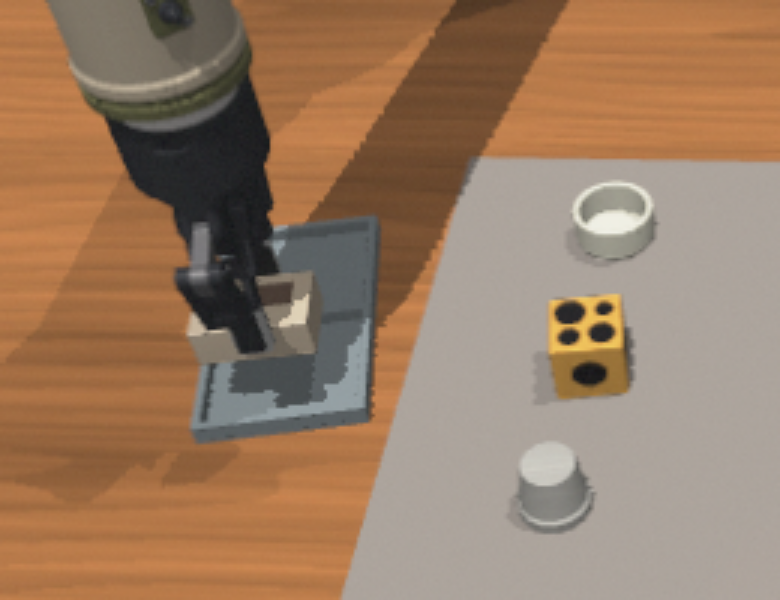

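View pics/top7.png

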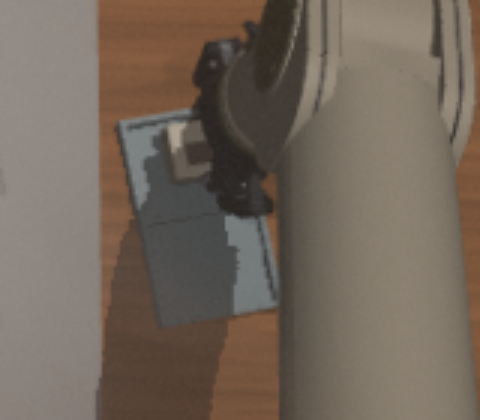

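```bash
python3 -m jog '[[[0,0,-0.02],[0,0,0],0],[[-0.001,0,-0.015],[0,0,0],0],[[0,0,0],[0,0,0],0]]';python3 -m jog '[[[0,0,-0.002],[0,0,0],0],[[0,0,-0.001],[0,0,0],0]]'
```

```text
clock: 20.7
position: [0.5789, -0.2755, 0.0406]
ee_rot: [0.643, 0.766, 0.001, 0.003]
ft_force: [0.1, -0.1, -0.4]
grip_width: 0.514
clock: 20.95
position: [0.5791, -0.2755, 0.0377]
ee_rot: [0.643, 0.766, 0.001, 0.004]
ft_force: [-0.2, -0.3, 0.2]
grip_width: 0.514
```

```bash
python3 -m jog '[[[0,0,-0.002],[0,0,0],0]]';python3 -m jog '[[[0,0,-0.001],[0,0,0],0]]';python3 -m jog '[[[0,0,-0.001],[0,0,0],0]]'
```

```text
clock: 21.08
position: [0.5794, -0.2756, 0.036]
ee_rot: [0.643, 0.766, 0.001, 0.004]
ft_force: [0.1, 0.2, -0.7]
grip_width: 0.517
clock: 21.2
position: [0.5794, -0.2756, 0.035]
ee_rot: [0.643, 0.766, 0.001, 0.004]
ft_force: [-0.8, 0.1, -0.8]
grip_width: 0.513
clock: 21.32
position: [0.5796, -0.2758, 0.0344]
ee_rot: [0.643, 0.766, 0.001, 0.004]
ft_force: [-3.5, 1.7, 8.8]
grip_width: 0.514
```

Contact at the expected height. I release the block.

```bash
python3 -m jog '[[[0,0,0],[0,0,0],57],[[0,0,0],[0,0,0],62],[[0,0,0.003],[0,0,0],66],[[0,0,0.03],[0,0,0],80],[[0,0,0.05],[0,0,0],100]]'; python3 -m jog '[[[0,0,0.03],[0,0,-0.15],100],[[-0.03,0.04,0],[0,0,-0.17],100],[[-0.03,0.04,0],[0,0,-0.17],100],[[-0.03,0.04,0],[0,0,-0.17],100],[[-0.03,0.04,0],[0,0,-0.17],100]]'
```

```text
clock: 21.95
position: [0.5775, -0.2749, 0.1159]
ee_rot: [0.643, 0.766, 0.001, 0.001]
ft_force: [-0.0, -0.6, 1.4]
grip_width: 0.983
clock: 22.58
position: [0.458, -0.1138, 0.1528]
ee_rot: [0.903, 0.429, 0.002, 0.007]
ft_force: [1.1, -0.5, 0.4]
grip_width: 1.005
```

```bash
python3 -m jog '[[[-0.005,0.01,0],[0.006,0.01,-0.175],100],[[-0.005,0.01,0],[0,0,-0.175],100],[[-0.005,0.006,0],[0,0,-0.175],100],[[0,0.0,0],[0,0,-0.17],100],[[0,0,0],[0,0,0],100]]'; python3 - <<'E'
from h import *
for n in("scene","top"):
    p,d=cams.camera(n)
    q=p[160:300,340:500] if n=="top" else p[150:350,100:360]
    cv2.imwrite(f"pics/{n}8.png",cv2.resize(q[:,:,::-1],None,fx=3,fy=3))
    blob(n,(425,185,490,275) if n=="top" else (105,215,185,300),d,.025,.04,"block")
E
```

```text
clock: 23.2
position: [0.441, -0.0834, 0.1549]
ee_rot: [0.996, 0.087, -0.001, 0.003]
ft_force: [-0.4, -0.1, -0.3]
grip_width: 1.0
block 783 med [ 0.5842 -0.2782  0.0319] rect c [ 581.5 -279.3] size [47.9 71.1] ang 9.4 zmax 0.0362
block 522 med [ 0.5807 -0.2778  0.0311] rect c [ 581.2 -278.1] size [46.  72.4] ang 9.8 zmax 0.0377
```

View pics/scene8.png

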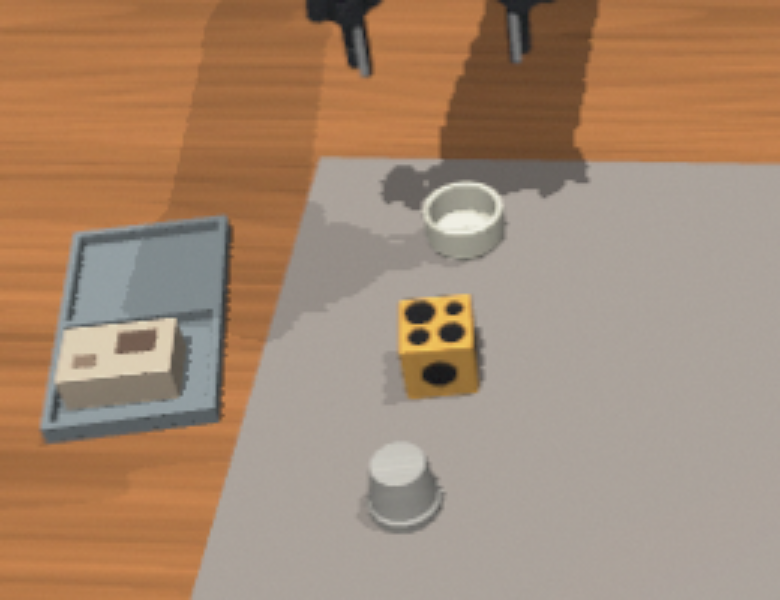

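```bash
python3 -m jog '[[[0.002,0.002,-0.04],[0,0,0],100],[[0,0,-0.04],[0,0,0],100],[[0,0,-0.015],[0,0,0],100],[[0,0,0],[0,0,0],100]]'
```

```text
clock: 23.8
position: [0.4443, -0.082, 0.059]
ee_rot: [0.996, 0.094, 0.0, 0.003]
ft_force: [0.8, 0.2, 0.6]
grip_width: 0.998
```

```bash
python3 -m jog '[[[-0.001,0.001,-0.016],[0,0,0],100],[[0,0,-0.015],[0,0,0],100],[[0,0,0],[0,0,0],70],[[0,0,0],[0,0,0],40],[[0,0,0],[0,0,0],0]]' 40;python3 -m jog '[[[0,0,0],[0,0,0],0],[[0,0,0],[0,0,0],0],[[0,0,0],[0,0,0],0]]'
```

```text
clock: 24.42
position: [0.4454, -0.0814, 0.0288]
ee_rot: [0.995, 0.095, 0.002, 0.004]
ft_force: [-0.1, -0.8, -1.9]
grip_width: 0.6
clock: 24.8
position: [0.4456, -0.0815, 0.0292]
ee_rot: [0.995, 0.095, 0.002, 0.004]
ft_force: [0.5, -0.6, 0.1]
grip_width: 0.605
```

```bash
python3 -m jog '[[[0,0,0.01],[0,0,0],0],[[0,0,0.03],[0,0,0],0],[[0,0,0.04],[0,0,0],0],[[0,0,0.01],[0,0,0],0],[[0.01,-0.04,0],[0,0,0],0]]';python3 -m jog '[[[0.01,-0.04,0],[0,0,0],0],[[0.01,-0.04,0],[0,0,0],0],[[0.01,-0.04,0],[0,0,0],0],[[0.008,-0.04,0],[0,0,0],0],[[0,0,0],[0,0,0],0]]'
```

```text
clock: 25.42
position: [0.4554, -0.1193, 0.124]
ee_rot: [0.995, 0.097, 0.003, 0.004]
ft_force: [0.9, -1.1, -0.6]
grip_width: 0.605
clock: 26.05
position: [0.4926, -0.2869, 0.1222]
ee_rot: [0.995, 0.096, 0.002, 0.004]
ft_force: [0.0, 0.8, -1.0]
grip_width: 0.607
```

```bash
python3 -m jog '[[[0.002,-0.003,-0.03],[0,0,0],0],[[0,0,-0.03],[0,0,0],0],[[0,0,0],[0,0,0],0],[[0,0,0],[0,0,0],0]]';python3 - <<'E'
from h import *
p,d=cams.camera("scene");cv2.imwrite("pics/s9.png",cv2.resize(p[150:350,50:310,::-1],None,fx=3,fy=3))
E
```

```text
clock: 26.55
position: [0.4945, -0.2874, 0.0609]
ee_rot: [0.995, 0.097, 0.001, 0.003]
ft_force: [-0.3, -0.0, -0.0]
grip_width: 0.605
```

View pics/s9.png

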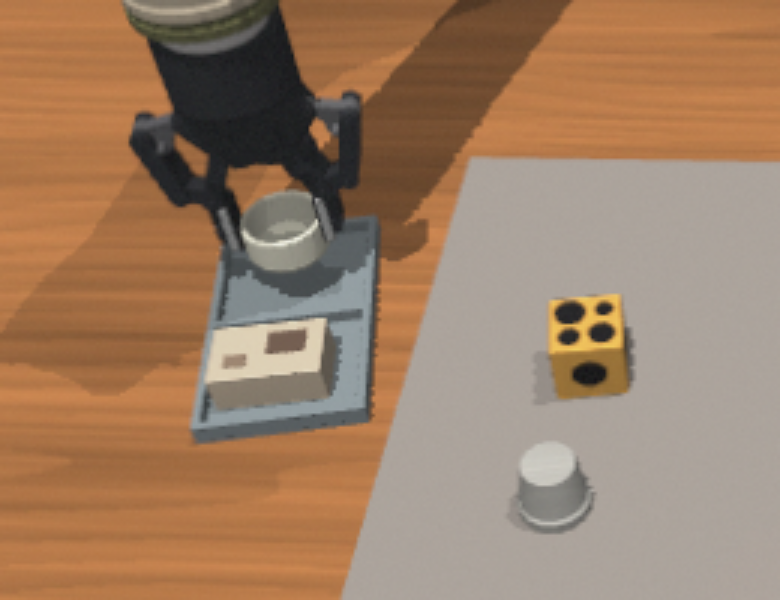

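```bash
python3 -m jog '[[[0,-0.001,-0.015],[0,0,0],0],[[0,0,-0.006],[0,0,0],0],[[0,0,0],[0,0,0],0]]';python3 -m jog '[[[0,0,-0.002],[0,0,0],0],[[0,0,-0.001],[0,0,0],0]]'
```

```text
clock: 26.98
position: [0.4952, -0.2887, 0.0401]
ee_rot: [0.995, 0.097, 0.002, 0.004]
ft_force: [0.1, 0.0, -0.9]
grip_width: 0.608
clock: 27.22
position: [0.4954, -0.2888, 0.0373]
ee_rot: [0.995, 0.097, 0.002, 0.004]
ft_force: [-0.2, 0.2, -1.4]
grip_width: 0.606
```

```bash
python3 -m jog '[[[0,0,-0.002],[0,0,0],0]]';python3 -m jog '[[[0,0,-0.001],[0,0,0],0]]';python3 -m jog '[[[0,0,-0.001],[0,0,0],0]]'
```

```text
clock: 27.35
position: [0.4956, -0.2889, 0.0354]
ee_rot: [0.995, 0.097, 0.003, 0.004]
ft_force: [-0.1, -0.3, -0.3]
grip_width: 0.606
clock: 27.48
position: [0.4956, -0.2889, 0.0343]
ee_rot: [0.995, 0.097, 0.003, 0.004]
ft_force: [-0.5, -0.4, -1.4]
grip_width: 0.603
clock: 27.6
position: [0.4957, -0.2889, 0.0337]
ee_rot: [0.995, 0.097, 0.003, 0.004]
ft_force: [-3.5, 1.9, 11.6]
grip_width: 0.604
```

```bash
python3 -m jog '[[[0,0,0],[0,0,0],66],[[0,0,0],[0,0,0],70],[[0,0,0.003],[0,0,0],75],[[0,0,0.03],[0,0,0],90],[[0,0,0.05],[0,0,0],100]]'; python3 -m jog '[[[0,0,0.06],[0,0,0],100],[[-0.03,-0.04,0.03],[0,0,0],100],[[-0.03,-0.05,0.0],[0,0,0],100],[[-0.03,-0.05,0],[0,0,0],100],[[-0.03,-0.05,0],[0,0,0],100]]'; python3 -m jog '[[[-0.03,-0.05,0],[0,0,0],100],[[0,0,0],[0,0,0],100],[[0,0,0],[0,0,0],100]]'
python3 - <<'E'
from h import *
for n in("scene","top"):
    p,d=cams.camera(n);cv2.imwrite(f"pics/{n}10.png",p[:,:,::-1])
    nb=(200,200,250,305) if n=="top" else (405,190,475,290)
    bb=(425,185,490,232) if n=="top" else (105,256,185,300)
    b2=(425,232,490,280) if n=="top" else (105,200,190,256)
    blob(n,nb,d,.055,.1,"cone");blob(n,bb,d,.026,.04,"block");blob(n,b2,d,.026,.04,"dish")
E
```

```text
clock: 28.22
position: [0.4936, -0.2878, 0.1154]
ee_rot: [0.995, 0.097, 0.0, 0.002]
ft_force: [1.0, -0.3, 0.6]
grip_width: 1.002
clock: 28.85
position: [0.3753, -0.4785, 0.2157]
ee_rot: [0.995, 0.103, 0.005, 0.006]
ft_force: [0.3, -0.9, 0.3]
grip_width: 0.999
clock: 29.22
position: [0.3398, -0.534, 0.2161]
ee_rot: [0.995, 0.099, 0.004, 0.006]
ft_force: [0.4, 0.7, -0.0]
grip_width: 0.999
cone 118 med [0.5502 0.292  0.0685] rect c [548.4 292.1] size [16.1 15.8] ang 61.0 zmax 0.0781
block 770 med [ 0.5838 -0.2783  0.032 ] rect c [ 582.  -279.7] size [47.3 71.1] ang 10.1 zmax 0.0368
dish 234 med [ 0.4945 -0.2899  0.0306] rect c [ 494.9 -289.6] size [55.2 53.2] ang 74.4 zmax 0.035
cone 46 med [0.545  0.2931 0.0708] rect c [545.8 293.9] size [14.5 15.4] ang 39.9 zmax 0.083
block 517 med [ 0.5806 -0.278   0.0314] rect c [ 581.3 -278. ] size [46.3 72. ] ang 9.4 zmax 0.0378
dish 119 med [ 0.4919 -0.2888  0.0306] rect c [ 492.7 -287.5] size [51.8 53.7] ang 1.5 zmax 0.0366
```

View pics/top10.png

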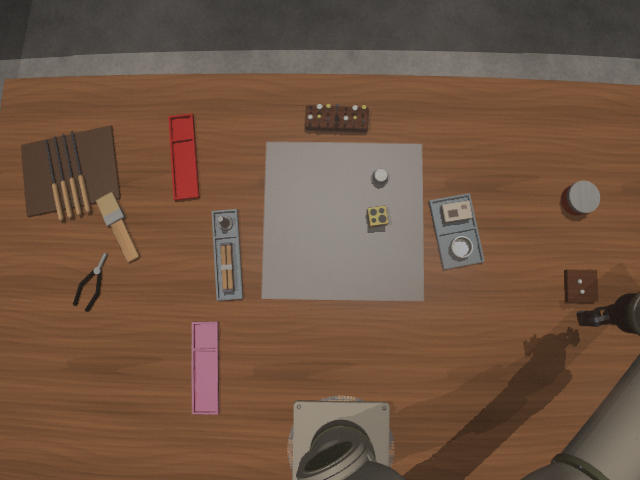

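View pics/scene10.png

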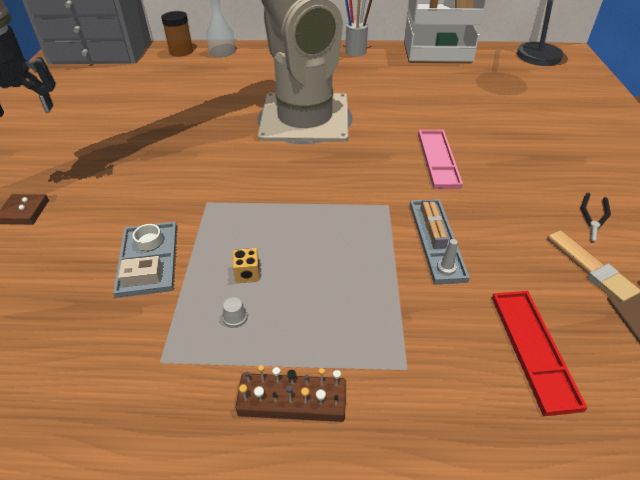

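Top view: the clamp (227,268) and cone (224,223) are in the narrow tray. The block (457,211) and dish (460,248) are in the broad tray. The short cone, dapping block and bur stand look unmoved, and the arm is clear.

```bash
python3 -c "
from workcell import manip;print(manip.hand_in())"
```

```text
the job is handed in; nothing more can be done
None
```

I made up both trays and handed the job in at about 29 s of the 106 s allowed. The hand-in gave no verdict, but my last camera checks found everything in place.

- **Narrow tray:** the ring clamp lies flat in the long bay and the tall mandrel stands upright in the short bay. The clamp is about 1 mm from its bay centre. The mandrel is about 3 mm off, and its foot and top line up to within 4 mm in both views.
- **Broad tray:** the soldering block is in the far bay, about 6 mm from centre. The dish is in the near bay, open side up, within about 3 mm. The measured heights fit both sitting on the 4 mm floor.
- **Left alone:** the short mandrel, dapping block and bur stand look unmoved in the last pictures. I did not measure them again. The arm was parked clear with the gripper empty.

No check failed. Two things were less clean:
- **View disagreement:** the two cameras disagreed by 1–5 mm in places, which is well inside the tolerances.
- **Contact force:** setting down the mandrel pressed its foot on the tray floor with about 46 N on the wrist for a moment. That is below the 120 N wrist limit. The push went through the gripped mandrel, so I don't expect the 40 N limit on the arm and gripper body to apply, but I could not confirm that.

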